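# Take the left-hand-threaded burr nut off the coffee grinder

## Task

Open the coffee grinder for cleaning: unscrew the black-winged brass nut on top of it, which has a left-hand (reverse) thread, so it comes undone clockwise seen from above. Turn it by feel until it comes free without forcing the soft brass thread, lift it off, and set it down gently, wing upwards, inside the brown parts tray. Leave the hopper, brush and plant undisturbed and the tray where it stands.

Things in the scene. Friction and masses are not known exactly. Their poses are not given: they have to be found in the camera images.
- nut: Closed cap nut, about 0.12 kg: brass skirt 40 mm across, 20 mm tall, under a brass flange 44 mm across (top 24 mm above origin); on it a black plastic wing. Origin: centre of the skirt's underside, x along the wing, z up its axis. Grip of 30 to 40 N turns it. Left-hand thread: it undoes clockwise from above (negative about z), climbing 1.7 mm per rad; anticlockwise tightens to a hard stop.
- grinder: Coffee grinder, hopper off, fixed to the counter: white base 170 (x) by 150 mm (y), white round head 124 mm across, black rim up to 150 mm, steel burr disc 88 mm across with its top at 155 to 163 mm, black spout on the -x side. Origin: on the counter under the axis of spindle and nut; z up. Screwed on, the nut's origin lies 155 to 160 mm above this; the spindle's top is at 173 mm.
- tray: Brown square open parts tray, 170 by 170 mm outside, 30 mm high, walls and floor 5 mm thick, loose, 0.7 kg. Origin: centre of its underside; z up.
- hopper: Clear bean hopper standing on the counter, a loose cone with black collar and lid, 128 mm across at the top, 192 mm tall. Origin: centre of its underside. To be left alone.
- plant: Small cactus in a light green pot with saucer, 96 mm across, 165 mm tall, loose. Origin: centre of its underside. To be left alone.
- brush: Flat cleaning brush lying on the counter, loose. Origin: its underside, near the middle; x along it. To be left alone.
- nut_wing (a point): Middle of the nut's black wing, an upright slab 44 mm long (x), 14 mm thick (y), from 24 to 56 mm above the nut's underside; this point is 46 mm above the underside, 10 mm below the wing's top. Grip across y; fingertips must stay above the flange, 22 mm below this point. A spring under the nut presses it up with 5 to 8 N: it resists turning by 0.02 to 0.15 N m, stays where it is left, and pushes up with 3 to 5 N once freed.
- nut_thread (a point): Centre of the nut's underside; inside, hidden, two lugs ride under the spindle's two-start thread. How far it is done up cannot be seen: 0.5 to 2.4 rad clockwise frees the lugs, and about 0.25 rad further they meet a hard stop (torque rises steeply). From freed up to that stop it lifts straight off, 25 mm clears; before, the thread holds it. Sideways play 1.5 mm. Thread bears 40 N in all.
Things that resemble listed ones, but are neither listed nor needed, are in the scene too. What is shaped like the tray but blue or red is not meant.

How it is judged:
By the outcome, as a careful person would: the job done as asked, in the order asked, and still so for the second after the job is handed in, with the robot touching nothing.
It also fails if it takes over 64 s, if anything falls off the work surface, if the arm or the gripper's body presses on something with over 40 N, if the wrist force passes 120 N, or if a joint passes its speed limit or range.

## Robot

A 6-joint arm with a two-finger parallel gripper is mounted at the origin on the work surface. World frame = base frame: x ahead of the robot, y to its left, z up, the work surface at z = 0. Lengths are in m, angles in rad, forces in N, time in s.
With the tool pointing down it reaches from about 0.375 to 0.975 m from the base axis. Payload 3.8 kg.
Tool frame: the origin (TCP) lies at the very end of the fingers, on their centre line; the grasp point (between the pads) lies 19 mm behind it; z points along the fingers, y is the direction in which the jaws open and shut (so a half turn about z gives the same grasp; the last joint's range is limited). The gripper opens to 85 mm and grips with 20 to 120 N. Pads are 22 mm wide; open, the fingers measure 114 mm over their backs; the gripper's body (76 mm by 85 mm) begins 54 mm behind the grasp point. The pads swing forward as they close: fully open they stand 13 mm farther back than shut.
Start: joints at [-1.365, 0.264, 1.604, -0, 1.274, -0.037], TCP at [0.162, -0.655, 0.231] pointing down, gripper open.
Joint ranges: [-2.63, 2.63], [-0.94, 2.18], [0.31, 2.57], [-1.31, 4.45], [0, 2.66], [-2.55, 2.55]. Speed limits (rad/s): [2.57, 2.57, 3.14, 3.14, 3.14, 3.14].

## Interface

Orientations are given as a rotation vector (axis times angle).
In Python, from workcell import bot, viewer, finish_job gives the robot as it stands.
- The arm moves only by the tool servo_tool, never from a script. Its argument "plan" is a list that holds one entry, the list of rows, each a list of 6 numbers: the shift along the tool's x, y, z in cm, then the turn, a rotation vector about the tool's x, y, z in degrees. A call has 1 to 20 rows; each row is the pose to reach, as a shift and turn from the pose measured when the call began, along the tool's axes at that moment; what a row does not reach only later rows make up. A row lasts 1/12 s, in which the tool goes at most 41.7 mm and 7.16 degrees, less where a joint would pass 70% of its speed; a pose out of reach is approached as far as the arm can. A call with a gripper value outside its range is refused whole. "claw" is the finger opening in cm, from 0 to 8.54, set as the call begins (left out, the last holds). The fingers move at their own pace and stop on an object; "grip_force" is the grip in N (left out, the last holds). Time passes only in rows, so rows that repeat a pose let the fingers close. It gives the time, the measured TCP pose, the force and the opening at its end, in the units of the state.
- bot.read_state(): the state, without advancing time (a new reading comes with each control period).
- viewer.read_camera(name): name is "scene" or "top"; returns a dict with "color" (420x560x3 uint8, red, green, blue), "fx", "fy", "cx", "cy" (pixels), "eye" and "rotation" of the camera in the world. Camera axes: x right, y down, z forward; pixel columns grow to the right and rows downward; lengths in m; the calibration is good to about 2 mm. A picture is of the moment at which its call begins. There is no depth.
- finish_job(): hands the job in, once; it reports no verdict.
The state is a dict: "time": time; "q": joint angles; "joint_vel": joint speeds; "joint_torque": joint torques, N m; "tool_pos": TCP position; "tcp_rot": TCP orientation; "wrist_force": force on the tool from outside, world axes, zero at the start; "torque": the same for the moment, N m; "width": opening from 0.0 (shut) to 1.0 (fully open).
Only numpy, scipy, OpenCV 4.12 (cv2) and the standard library are available. Lean on these libraries where they do the work, as an engineer would, in place of code of your own. Each camera call takes 0.05 s, during which the arm holds its last target.

## Working session

There is one attempt and no reset: what is moved stays moved. The work goes in short steps, Python scripts to look and compute and a tool call to move; the robot and the scene stay as the last step left them, time stands still between calls to the robot, and variables do not carry over. Pictures are saved under pics/ and viewed, and the job is handed in when it is done.

Besides the shell and the picture viewer there is one more tool, called after ">>>" as name(argument=value, ...) on one line, values as JSON. servo_tool: Moves the arm, as the interface text tells. Its arguments: {"type":"object","properties":{"plan":{"type":"array"},"claw":{"type":"number"},"grip_force":{"type":"number"}},"required":["plan"]}

```bash
mkdir -p pics; ls
python3 - <<'E'
from workcell import bot,viewer
import cv2,numpy as np
s=bot.read_state(); print(s)
for n in("scene","top"):
    d=viewer.read_camera(n); cv2.imwrite(f"pics/{n}0.png",d["color"][:,:,::-1])
    print(n,[d[k] for k in("fx","fy","cx","cy","eye","rotation")])
E
```

```text
pics
{'time': 0.0, 'q': array([-1.36488527e+00,  2.64760336e-01,  1.60538923e+00,  2.09834131e-06,
        1.27371314e+00, -3.69179039e-02]), 'joint_vel': array([-0.00111406,  0.00024706, -0.00060209, -0.00127337,  0.00112886,
       -0.00092503]), 'joint_torque': array([ 1.13890944e-04, -5.15105081e+01, -3.67314577e+01,  9.06433661e-05,
        1.28935822e-02, -1.13034130e-05]), 'tool_pos': array([ 0.16213848, -0.65447154,  0.22994898]), 'tcp_rot': array([-3.11621987e+00, -3.80223430e-01,  2.97583910e-04]), 'wrist_force': array([1.50159582, 0.28696411, 0.10079752]), 'torque': array([-0.04295664, -0.04001552,  0.08124664]), 'width': 1.003598159033133}
scene [379.0601866046512, 379.0601866046512, 278.56195565379875, 208.74390603348343, array([1.10112979, 0.17697944, 1.03865644]), array([-1.44605594, -2.29841282,  0.76897271])]
top [492.63774031777353, 492.63774031777353, 275.1505285323157, 209.5849787160275, array([ 0.349269  , -0.09909711,  1.34063065]), array([-2.14519986,  2.18286492, -0.13907083])]
```

View pics/scene0.png

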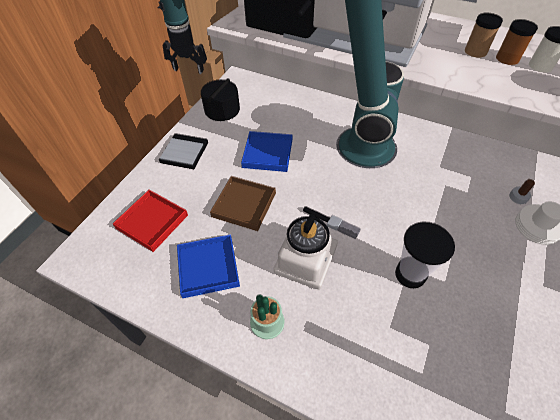

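View pics/top0.png

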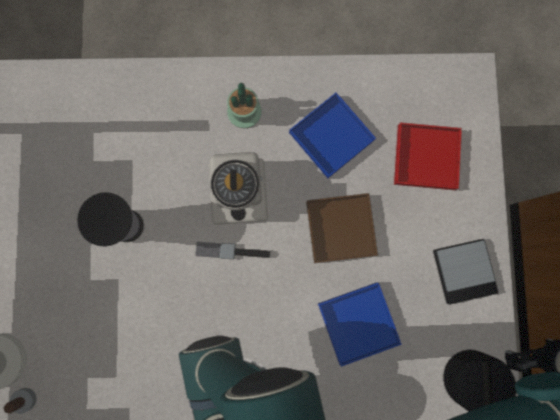

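The top view shows the nut at about (235,182), the brown tray at (342,228), the brush at (235,250), the hopper at (107,218) and the plant at (242,105). In the scene view the nut is at about (311,226). I'll zoom in and measure.

```bash
cat > h.py <<'E'
from workcell import bot,viewer
import cv2,numpy as np
from scipy.spatial.transform import Rotation as R
def ray(d,u,v):
    r=R.from_rotvec(d["rotation"]).as_matrix()@np.array([(u-d["cx"])/d["fx"],(v-d["cy"])/d["fy"],1]); return d["eye"],r/np.linalg.norm(r)
def plane(d,u,v,z):
    e,r=ray(d,u,v); return e+r*(z-e[2])/r[2]
def proj(d,P):
    p=R.from_rotvec(d["rotation"]).as_matrix().T@(np.array(P)-d["eye"]); return np.array([d["fx"]*p[0]/p[2]+d["cx"],d["fy"]*p[1]/p[2]+d["cy"]])
def tri(d1,p1,d2,p2):
    (a,r),(b,s)=ray(d1,*p1),ray(d2,*p2)
    t=np.linalg.lstsq(np.c_[r,-s],b-a,rcond=None)[0]; x,y=a+r*t[0],b+s*t[1]; return (x+y)/2,np.linalg.norm(x-y)
E
python3 - <<'E'
from h import *
T=viewer.read_camera("top");S=viewer.read_camera("scene")
def crop(d,x,y,w,k,n):
    c=d["color"][y:y+w*3//4,x:x+w,::-1]; cv2.imwrite(n,cv2.resize(c,None,fx=k,fy=k,interpolation=cv2.INTER_NEAREST))
crop(T,195,145,80,10,"pics/tz.png"); crop(S,270,198,80,10,"pics/sz.png")
# tray
for d,nm in((T,"top"),(S,"scene")):
    h=cv2.cvtColor(d["color"],cv2.COLOR_RGB2HSV)
    m=cv2.inRange(h,(3,90,40),(18,255,180)); n,l,st,c=cv2.connectedComponentsWithStats(m)
    for i in range(1,n):
        if st[i,4]>60: 
            cs=cv2.findContours((l==i).astype('uint8'),0,1)[0][0]
            rr=cv2.minAreaRect(cs); print(nm,st[i],c[i].round(1),rr)
            if nm=="top" : 
                for p in cv2.boxPoints(rr): print(plane(d,*p,0.03).round(4))
E
```

```text
top [230 102  24  12 139] [241.6 109. ] ((240.73199462890625, 108.72399139404297), (23.523435592651367, 9.391487121582031), 10.30484676361084)
[0.7801 0.0112 0.03  ]
[0.8063 0.0064 0.03  ]
[ 0.7933 -0.0571  0.03  ]
[ 0.7672 -0.0521  0.03  ]
top [ 518  192   42  158 5287] [541.4 265.9] ((538.5, 270.5), (157.0, 41.0), 90.0)
[ 0.543  -0.7694  0.03  ]
[ 0.5412 -0.8806  0.03  ]
[ 0.1283 -0.8447  0.03  ]
[ 0.1303 -0.7376  0.03  ]
top [ 308  194   69   67 3284] [344.8 227.2] ((341.55023193359375, 227.62664794921875), (61.918697357177734, 62.116943359375), 82.40535736083984)
[ 0.5279 -0.1975  0.03  ]
[ 0.5475 -0.3641  0.03  ]
[ 0.3824 -0.3792  0.03  ]
[ 0.3636 -0.215   0.03  ]
scene [    0     0   238   232 35985] [91.  94.4] ((118.5, 115.5), (231.0, 237.0), 90.0)
scene [465  24  34  33 684] [479.9  41. ] ((480.55621337890625, 40.065086364746094), (22.923078536987305, 35.69231414794922), 22.61986541748047)
scene [496  29  37  36 742] [512.7  48.1] ((513.2000732421875, 47.10000228881836), (23.702320098876953, 37.565940856933594), 26.56505012512207)
scene [ 210  176   66   55 2249] [243.1 202.9] ((242.42433166503906, 202.24594116210938), (56.83209991455078, 45.80387496948242), 17.10272979736328)
scene [522 180  11  15  68] [527.4 186.6] ((527.3999633789062, 187.20001220703125), (7.155417442321777, 16.099689483642578), 26.56505012512207)
scene [301 221  12  17  79] [304.7 231.2] ((305.04144287109375, 230.64248657226562), (16.98764991760254, 9.645529747009277), 59.74356460571289)
scene [252 302  28  22 170] [264.  315.4] ((264.9400939941406, 313.96368408203125), (26.550207138061523, 19.36968421936035), 12.804265975952148)
```

View pics/tz.png

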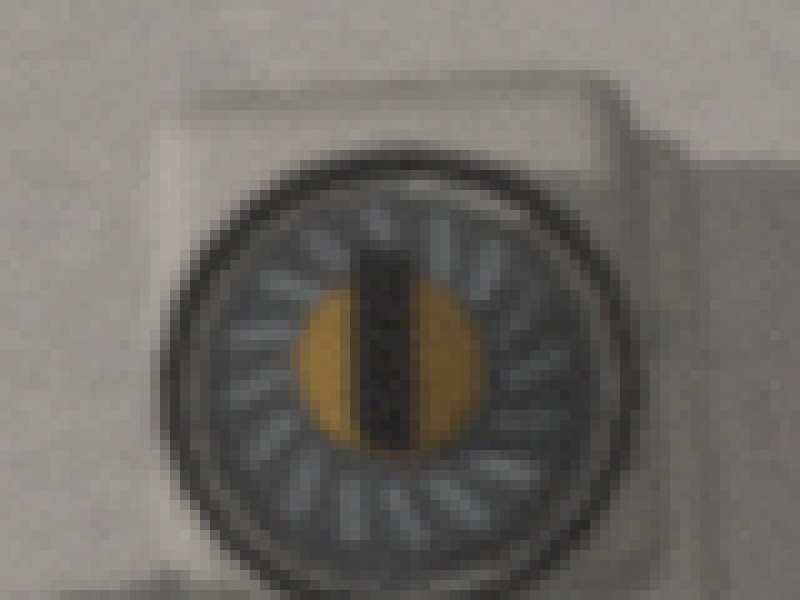

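View pics/sz.png

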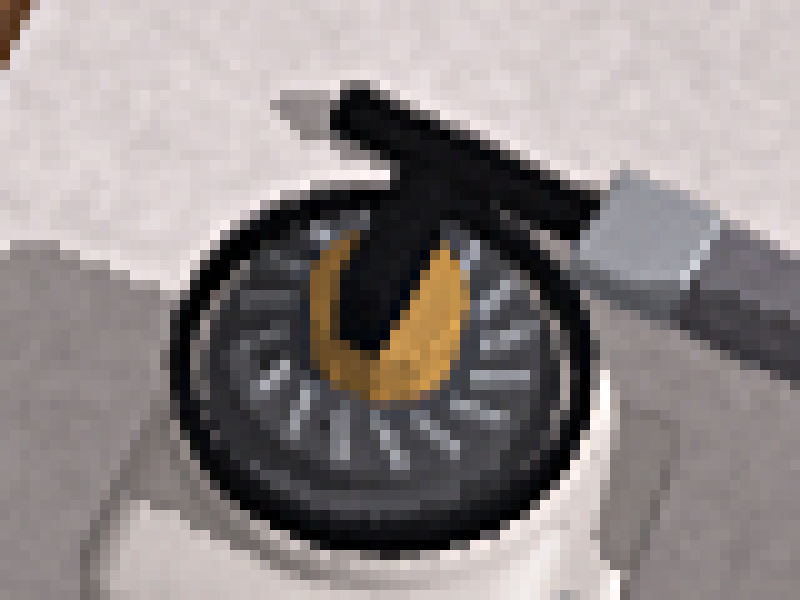

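Run:
```python
from h import *
T=viewer.read_camera("top");S=viewer.read_camera("scene")
def brass(d,box):
    x,y,w,h=box; hs=cv2.cvtColor(d["color"],cv2.COLOR_RGB2HSV); m=np.zeros(hs.shape[:2],'uint8')
    m[y:y+h,x:x+w]=cv2.inRange(hs,(8,90,50),(30,255,255))[y:y+h,x:x+w]
    p=np.argwhere(m)[:,::-1].astype(np.int32); hu=cv2.convexHull(p); print(len(p),"ellipse",cv2.fitEllipse(hu)); (c,_,_)=cv2.fitEllipse(hu); return hu.reshape(-1,2)
ht=brass(T,(215,165,40,40)); hs=brass(S,(295,215,30,30))
for z in(.179,.183):
  for d,h in((T,ht),(S,hs)):
    P=np.array([plane(d,*p,z)[:2] for p in h]); (c,r)=cv2.minEnclosingCircle(P.astype(np.float32)); print(z,np.array(c).round(4),r)
# black wing in top
g=cv2.cvtColor(T["color"],cv2.COLOR_RGB2GRAY); m=(g<62).astype('uint8'); sub=np.zeros_like(m); sub[166:194,227:242]=m[166:194,227:242]
n,l,st,c=cv2.connectedComponentsWithStats(sub)
for i in range(1,n):
    if st[i,4]>20:
        p=np.argwhere(l==i)[:,::-1].astype(np.float32); r=cv2.minAreaRect(p); print(st[i],c[i],r)
        b=cv2.boxPoints(r); print([plane(T,*q,.213)[:2].round(4) for q in b])
        v=cv2.fitLine(p,2,0,.01,.01).ravel(); a=plane(T,v[2]-8*v[0],v[3]-8*v[1],.213);e=plane(T,v[2]+8*v[0],v[3]+8*v[1],.213); print("yaw",np.degrees(np.arctan2(*(a-e)[[1,0]])))
# rim circle
```

```text
165 ellipse ((233.4900360107422, 181.05479431152344), (17.715660095214844, 18.055797576904297), 116.37437438964844)
150 ellipse ((308.1150817871094, 228.7425537109375), (16.376344680786133, 17.77590560913086), 9.602688789367676)
0.179 [ 0.5584 -0.0124] 0.021978314965963364
0.179 [ 0.5636 -0.0101] 0.027655744925141335
0.183 [ 0.5577 -0.0127] 0.02190300077199936
0.183 [ 0.5661 -0.0092] 0.027527496218681335
[230 169  12  22 138] [233.71014493 180.07971014] ((235.0670623779297, 179.60366821289062), (21.975875854492188, 9.938838005065918), 83.6598129272461)
[array([ 0.5807, -0.0047]), array([ 0.5829, -0.0277]), array([ 0.5314, -0.0328]), array([ 0.5292, -0.01  ])]
yaw 8.334253002077336
```

Run:
```python
from h import *
T=viewer.read_camera("top");S=viewer.read_camera("scene")
g=cv2.cvtColor(T["color"],cv2.COLOR_RGB2GRAY)
print(g[168:193,226:244])
# subpixel edges of wing per row against brass: darkness-weighted centroid over cols
pts=[]
for v in range(173,188):
    r=g[v,229:241].astype(float); w=np.clip(75-r,0,None); w[:2]=0; w[9:]=0
    pts.append((229+(w*np.arange(12)).sum()/w.sum(),v,w.sum()))
pts=np.array(pts); print(pts.round(2)); k=np.polyfit(pts[:,1],pts[:,0],1); print(k)
f=lambda v:plane(T,np.polyval(k,v),v,.211)
a,b=f(170),f(188); print(a,b,np.degrees(np.arctan2(*(a-b)[[1,0]])))
gs=cv2.cvtColor(S["color"],cv2.COLOR_RGB2GRAY); print(gs[204:236,300:322])
for z in(.15,):
  m=0
```

```text
[[ 87  85  73  69  68  75  87  94  81  71  69  79  94  96  76  69  73  70]
 [ 88  95  87  72  60  56  70  74  68  65  70  80  92  95  77  68  71  82]
 [ 81  93  99  83  63  47  53  51  52  51  60  74  90  97  78  68  73  89]
 [ 75  80  83  82  60  44  45  38  44  47  55  70  88  93  79  71  78  95]
 [ 72  70  76  68  59  43  46  47  46  46  57  71  84  92  82  72  82  93]
 [ 87  80  81  73  61  41  40  43  45  42  59  74  76  79  71  73  88  95]
 [ 98  97  95  88  59  44  40  40  48  46  60  73  81  78  75  73  86  87]
 [ 97 103 104  90  64  45  41  35  42  50  60  75  81  82  79  70  72  66]
 [ 97 105 106  92  66  46  44  38  42  45  59  75  85  79  74  67  62  58]
 [105 109 107  93  64  44  41  45  40  46  62  73  80  78  78  73  63  54]
 [104 109 110  94  62  47  46  46  39  46  59  74  78  81  78  76  69  58]
 [105 113 108  93  63  48  41  46  45  39  65  70  82  79  81  83  75  59]
 [109 109 107  92  64  47  45  38  39  46  60  76  79  80  83  81  69  62]
 [108 113 108  92  61  42  41  45  41  45  61  73  80  79  80  77  70  60]
 [108 111 109  92  64  45  40  45  40  45  59  74 
[... 3540 characters left out ...]
7 151 151 147 146 152 143 103
  164 136  80  68]
 [ 37 100 105  51  12  10  15  15  18   2  98 156 151 148 146 153 106  96
  135  78  63  65]
 [ 40  78 102  52  11  10  10  11   8  61 147 151 146 145 149 176  83  70
   78  61  59 109]
 [ 42  79  91  49   2   7   8   7   2 153 153 146 144 143 159 153  69  60
  108 107 157 162]
 [ 40  74  83  76  64  21   4   1  60 162 154 149 143 161 155 141  65  62
  164 122 132  98]
 [ 41  75  80  80  83  85  55  41 147 157 151 160 138 151 139 120  66  64
   98  81  77  64]
 [ 36  55  78 101  83  87  81  97 131 124 110 140 145 153 161  82  64  63
   62  60  61  61]
 [ 66  37  60 108  86  83  82 112 124 122 118 124 151 159 131  66  62 159
  160 148 151 151]]
```

```bash
cat >> h.py <<'E'
def rel(pos,yaw,s=None):
    """tool-frame shift (cm) and turn (deg) to reach pos with tool down, tool-x at yaw deg"""
    s=s or bot.read_state(); M=R.from_rotvec(s["tcp_rot"])
    c,q=np.cos(np.radians(yaw)),np.sin(np.radians(yaw))
    G=R.from_matrix(np.array([[c,q,0],[q,-c,0],[0,0,-1]]))
    print("shift",(100*M.inv().apply(np.array(pos)-s["tool_pos"])).round(2),"turn",np.degrees((M.inv()*G).as_rotvec()).round(2))
def show():
    s=bot.read_state(); x=R.from_rotvec(s["tcp_rot"]).as_matrix()
    print("t",round(s["time"],2),"pos",s["tool_pos"].round(4),"yaw",round(np.degrees(np.arctan2(x[1,0],x[0,0])),2),"zax",x[:,2].round(4),"q",s["q"].round(3),"F",s["wrist_force"].round(2),"T",s["torque"].round(3),"w",round(s["width"],3))
E
python3 - <<'E'
from h import *
show(); rel([.558,-.0133,.27],180); rel([.35,-.35,.27],100)
T=viewer.read_camera("top");S=viewer.read_camera("scene")
print(proj(S,[.558,-.0133,.181]),proj(T,[.558,-.0133,.181]))
for z in (.155,.16):
  for e in(22,-22): print(z,e,proj(S,[.558+e/1000,-.0133,z+.056]))
E
```

```text
t 0.4 pos [ 0.1623 -0.6551  0.2311] yaw 13.91 zax [-1.e-04  3.e-04 -1.e+00] q [-1.365  0.264  1.604  0.     1.274 -0.037] F [-1.3  -0.07 -0.75] T [ 0.024 -0.01  -0.038] w 1.005
shift [ 53.84 -52.78  -3.87] turn [-0.0000e+00 -3.0000e-02 -1.6609e+02]
shift [ 25.56 -25.1   -3.88] turn [-1.000e-02 -2.000e-02 -8.609e+01]
[308.33268938 226.52485253] [233.73444482 181.21799708]
0.155 22 [305.53979791 226.48223603]
0.155 -22 [312.10752277 214.12760262]
0.16 22 [305.61798296 225.41692309]
0.16 -22 [312.21002608 213.0376169 ]
```

>>> servo_tool(plan=[[[0,0,-3.9,0,0,0],[2.5,-2.5,-3.9,0,0,-7],[5,-5,-3.9,0,0,-14],[7.5,-7.5,-3.9,0,0,-21],[10,-10,-3.9,0,0,-28],[12.5,-12.5,-3.9,0,0,-35],[15,-15,-3.9,0,0,-42],[17.5,-17.5,-3.9,0,0,-49],[20,-20,-3.9,0,0,-56],[22.5,-22.5,-3.9,0,0,-63],[25,-25,-3.9,0,0,-70],[27.5,-27.5,-3.9,0,0,-77],[30,-30,-3.9,0,0,-84],[32.5,-32.5,-3.9,0,0,-91]]], claw=8.5, grip_force=35)

```text
time: 1.67
tool_pos: [0.4002, -0.26, 0.2707]
tcp_rot: [1.907, 2.496, 0.0]
wrist_force: [0.0, -0.7, -0.0]
width: 0.997
```

Run:
```python
from h import *
show(); rel([.558,-.0133,.27],180)
```

```text
t 1.67 pos [ 0.4002 -0.26    0.2707] yaw 105.24 zax [ 9.e-04 -6.e-04 -1.e+00] q [-0.628 -0.142  1.96   0.     1.322 -0.895] F [ 0.02 -0.7  -0.03] T [ 0.006 -0.021 -0.013] w 0.997
shift [19.66 21.71  0.07] turn [ 1.000e-02  6.000e-02 -7.476e+01]
```

>>> servo_tool(plan=[[[2,2.2,0,0,0,-7],[4,4.4,0,0,0,-14],[6,6.6,0,0,0,-21],[8,8.8,0,0,0,-28],[10,11,0,0,0,-35],[12,13.2,0,0,0,-42],[14,15.4,0,0,0,-49],[16,17.6,0,0,0,-56],[18,19.8,0,0,0,-63],[19.66,21.7,0,0,0,-70],[19.66,21.7,0,0,0,-74.8],[19.66,21.7,0,0,0,-74.8],[19.66,21.7,0,0,0,-74.8]]])

```text
time: 2.75
tool_pos: [0.5578, -0.0131, 0.2706]
tcp_rot: [0.002, 3.141, -0.001]
wrist_force: [1.1, -1.2, 0.2]
width: 0.994
```

Run:
```python
from h import *
show(); rel([.558,-.0133,.187],180)
for n in("scene","top"):
    d=viewer.read_camera(n); 
    x,y=(250,140) if n=="scene" else(175,120)
    cv2.imwrite(f"pics/{n}1.png",cv2.resize(d["color"][y:y+105,x:x+140,::-1],None,fx=5,fy=5,interpolation=cv2.INTER_NEAREST))
```

```text
t 2.75 pos [ 0.5578 -0.0131  0.2706] yaw 179.94 zax [ 6.e-04 -8.e-04 -1.e+00] q [-6.800e-02  1.900e-02  1.809e+00 -1.000e-03  1.313e+00 -1.637e+00] F [ 1.06 -1.19  0.16] T [ 0.049  0.025 -0.008] w 0.994
shift [-0.02 -0.01  8.36] turn [-0.05  0.03 -0.06]
```

View pics/scene1.png

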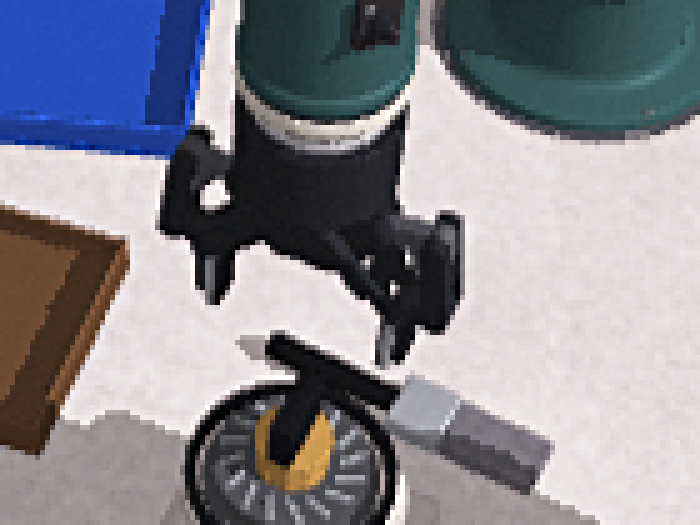

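View pics/top1.png

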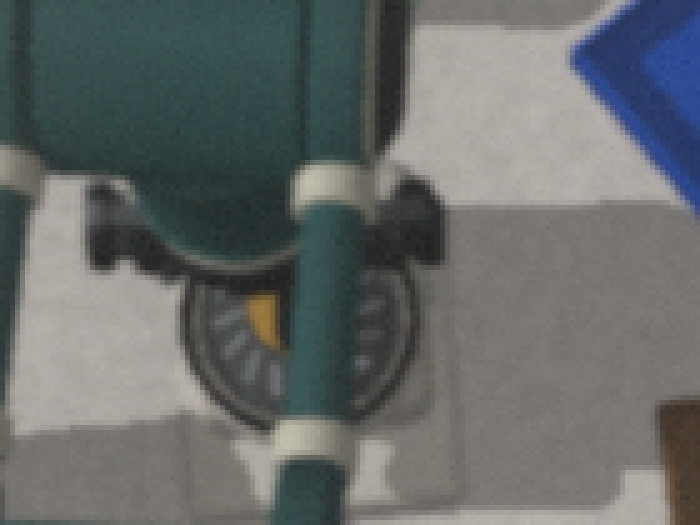

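>>> servo_tool(plan=[[[0,0,2,0,0,0],[0,0,4,0,0,0],[0,0,5.5,0,0,0],[0,0,6.5,0,0,0],[0,0,7.3,0,0,0],[0,0,7.8,0,0,0],[0,0,8.2,0,0,0],[0,0,8.2,0,0,0],[0,0,8.2,0,0,0]]])

```text
time: 3.6
tool_pos: [0.558, -0.014, 0.1893]
tcp_rot: [0.004, 3.14, -0.001]
wrist_force: [-0.1, 0.1, 0.1]
width: 0.997
```

Run:
```python
from h import *
show()
for n in("scene",):
    d=viewer.read_camera(n); 
    x,y=(250,160)
    cv2.imwrite(f"pics/{n}2.png",cv2.resize(d["color"][y:y+105,x:x+140,::-1],None,fx=5,fy=5,interpolation=cv2.INTER_NEAREST))
```

```text
t 3.6 pos [ 0.558  -0.014   0.1893] yaw 179.87 zax [ 1.7e-03 -8.0e-04 -1.0e+00] q [-6.900e-02  7.400e-02  1.904e+00 -1.000e-03  1.162e+00 -1.637e+00] F [-0.15  0.1   0.07] T [-0.024  0.024 -0.037] w 0.997
```

View pics/scene2.png

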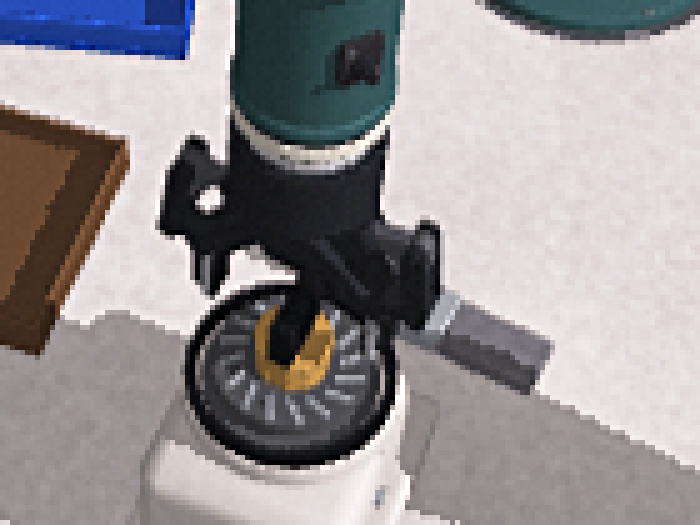

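>>> servo_tool(plan=[[[0,0.03,0.05,0,0,0],[0,0.03,0.05,0,0,0],[0,0.03,0.05,0,0,0],[0,0.03,0.05,0,0,0],[0,0.03,0.05,0,0,0],[0,0.03,0.05,0,0,0]]], claw=2.2, grip_force=20)

```text
time: 4.15
tool_pos: [0.5582, -0.0136, 0.1891]
tcp_rot: [0.003, 3.139, -0.001]
wrist_force: [0.5, -0.2, -0.2]
width: 0.257
```

Run:
```python
from h import *
show()
for n in("scene",):
    d=viewer.read_camera(n); 
    x,y=(270,180)
    cv2.imwrite(f"pics/{n}3.png",cv2.resize(d["color"][y:y+75,x:x+100,::-1],None,fx=7,fy=7,interpolation=cv2.INTER_NEAREST))
```

```text
t 4.15 pos [ 0.5582 -0.0136  0.1891] yaw 179.89 zax [ 2.2e-03 -9.0e-04 -1.0e+00] q [-6.900e-02  7.400e-02  1.904e+00 -1.000e-03  1.161e+00 -1.637e+00] F [ 0.48 -0.19 -0.24] T [ 0.031 -0.038  0.022] w 0.257
```

View pics/scene3.png

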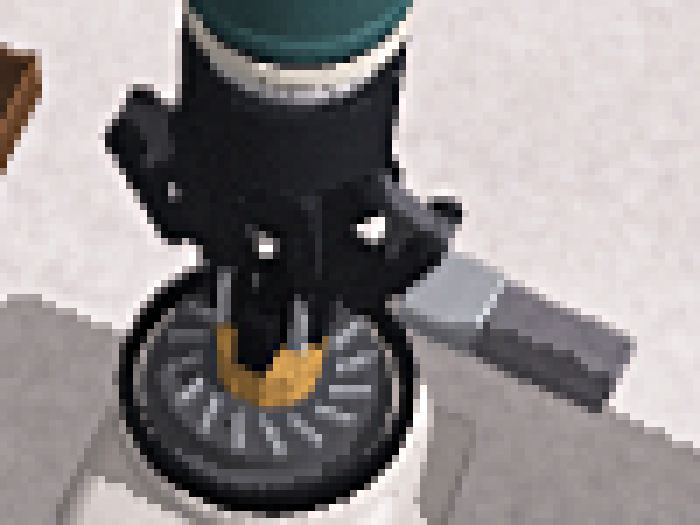

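>>> servo_tool(plan=[[[0,0,0,0,0,0],[0,0,0,0,0,0],[0,0,0,0,0,0],[0,0,0,0,0,0]]], claw=0.5, grip_force=20)

```text
time: 4.53
tool_pos: [0.5582, -0.0136, 0.1891]
tcp_rot: [0.003, 3.139, -0.001]
wrist_force: [-0.1, 0.9, 1.3]
width: 0.161
```

Run:
```python
from h import *
show()
```

```text
t 4.53 pos [ 0.5582 -0.0136  0.1891] yaw 179.89 zax [ 2.2e-03 -8.0e-04 -1.0e+00] q [-6.800e-02  7.400e-02  1.904e+00 -1.000e-03  1.161e+00 -1.637e+00] F [-0.14  0.94  1.29] T [ 0.017  0.1   -0.006] w 0.161
```

>>> servo_tool(plan=[[[0,0,0,0,0,0],[0,0,0,0,0,0],[0,0,-0.01,0,0,3],[0,0,-0.02,0,0,6],[0,0,-0.03,0,0,9],[0,0,-0.035,0,0,12],[0,0,-0.035,0,0,12]]], grip_force=36)

```text
time: 5.12
tool_pos: [0.5582, -0.0138, 0.1895]
tcp_rot: [0.333, 3.122, -0.002]
wrist_force: [0.6, -0.5, -0.3]
width: 0.157
```

Run:
```python
from h import *
show()
```

```text
t 5.12 pos [ 0.5582 -0.0138  0.1895] yaw 167.81 zax [ 0.0022 -0.0013 -1.    ] q [-6.900e-02  7.300e-02  1.904e+00 -1.000e-03  1.162e+00 -1.426e+00] F [ 0.55 -0.46 -0.29] T [-0.203  0.078 -0.074] w 0.157
```

>>> servo_tool(plan=[[[0,0,-0.01,0,0,3],[0,0,-0.02,0,0,6],[0,0,-0.03,0,0,9],[0,0,-0.035,0,0,12],[0,0,-0.035,0,0,12]]])

```text
time: 5.53
tool_pos: [0.5583, -0.0141, 0.1899]
tcp_rot: [0.658, 3.069, -0.002]
wrist_force: [-0.3, -0.7, 1.0]
width: 0.156
```

Run:
```python
from h import *
show()
```

```text
t 5.53 pos [ 0.5583 -0.0141  0.1899] yaw 155.81 zax [ 0.0023 -0.0017 -1.    ] q [-0.069  0.073  1.904 -0.002  1.163 -1.217] F [-0.31 -0.72  0.99] T [-0.181  0.085 -0.042] w 0.156
```

>>> servo_tool(plan=[[[0,0,-0.01,0,0,3],[0,0,-0.02,0,0,6],[0,0,-0.025,0,0,8],[0,0,-0.025,0,0,8]]])

```text
time: 5.87
tool_pos: [0.5583, -0.0142, 0.1901]
tcp_rot: [0.868, 3.016, -0.002]
wrist_force: [0.9, -1.4, 0.1]
width: 0.152
```

Run:
```python
from h import *
show()
```

```text
t 5.87 pos [ 0.5583 -0.0142  0.1901] yaw 147.89 zax [ 0.0025 -0.002  -1.    ] q [-0.069  0.073  1.903 -0.002  1.163 -1.079] F [ 0.93 -1.4   0.09] T [-0.263 -0.013 -0.103] w 0.152
```

Run:
```python
from h import *
for n in("scene",):
    d=viewer.read_camera(n); 
    x,y=(270,180)
    cv2.imwrite(f"pics/{n}4.png",cv2.resize(d["color"][y:y+75,x:x+100,::-1],None,fx=7,fy=7,interpolation=cv2.INTER_NEAREST))
```

```text
(no output)
```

View pics/scene4.png

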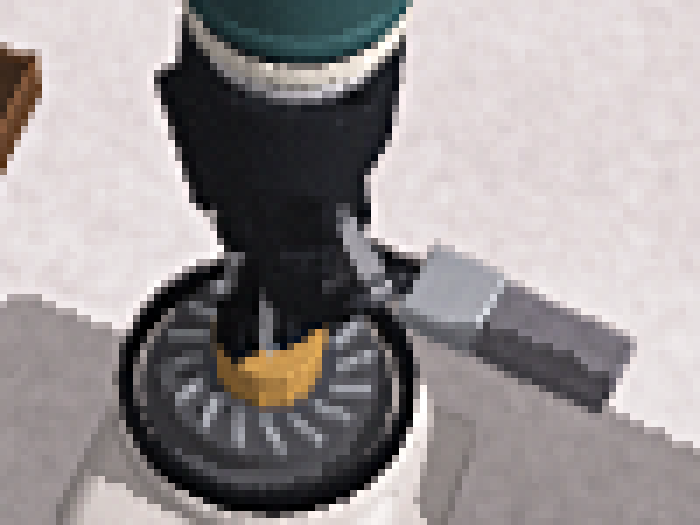

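>>> servo_tool(plan=[[[0,0,-0.01,0,0,3],[0,0,-0.02,0,0,6],[0,0,-0.025,0,0,8],[0,0,-0.025,0,0,8]]])

```text
time: 6.25
tool_pos: [0.5586, -0.0144, 0.1903]
tcp_rot: [1.072, 2.949, -0.002]
wrist_force: [0.7, -1.6, 0.2]
width: 0.155
```

Run:
```python
from h import *
show(); rel([.5582,-.0137,.1905],132)
```

```text
t 6.25 pos [ 0.5586 -0.0144  0.1903] yaw 140.03 zax [ 0.0031 -0.0023 -1.    ] q [-0.069  0.073  1.903 -0.002  1.162 -0.941] F [ 0.65 -1.65  0.15] T [-0.226 -0.135 -0.011] w 0.155
shift [ 0.08  0.03 -0.02] turn [0.03 0.22 8.03]
```

>>> servo_tool(plan=[[[0.03,0.01,-0.01,0,0.1,3],[0.06,0.02,-0.02,0,0.2,6],[0.08,0.03,-0.025,0,0.2,8],[0.08,0.03,-0.025,0,0.2,8]]])

```text
time: 6.58
tool_pos: [0.5585, -0.0142, 0.1905]
tcp_rot: [1.274, 2.87, -0.0]
wrist_force: [1.5, -3.1, -1.3]
width: 0.155
```

Run:
```python
from h import *
show(); rel([.5582,-.0137,.1908],124)
```

```text
t 6.58 pos [ 0.5585 -0.0142  0.1905] yaw 132.13 zax [ 1.2e-03 -8.0e-04 -1.0e+00] q [-7.000e-02  7.400e-02  1.902e+00 -1.000e-03  1.165e+00 -8.050e-01] F [ 1.46 -3.08 -1.27] T [-0.49  -0.204  0.034] w 0.155
shift [ 0.06  0.01 -0.03] turn [0.03 0.08 8.13]
```

>>> servo_tool(plan=[[[-0.02,-0.01,-0.01,0,0,3],[-0.04,-0.02,-0.02,0,0,6],[-0.06,-0.02,-0.025,0,0,8],[-0.06,-0.02,-0.025,0,0,8]]])

```text
time: 6.92
tool_pos: [0.5591, -0.0148, 0.1907]
tcp_rot: [1.468, 2.775, 0.0]
wrist_force: [2.7, -0.6, -0.9]
width: 0.156
```

Run:
```python
from h import *
show()
```

```text
t 6.92 pos [ 0.5591 -0.0148  0.1907] yaw 124.23 zax [ 1.9e-03 -8.0e-04 -1.0e+00] q [-7.100e-02  7.400e-02  1.901e+00 -1.000e-03  1.165e+00 -6.680e-01] F [ 2.66 -0.61 -0.89] T [-0.223 -0.345 -0.016] w 0.156
```

>>> servo_tool(plan=[[[0,0,-0.01,0,0,3],[0,0,-0.02,0,0,6],[0,0,-0.025,0,0,8],[0,0,-0.025,0,0,8]]])

```text
time: 7.25
tool_pos: [0.5589, -0.0151, 0.1909]
tcp_rot: [1.656, 2.668, -0.0]
wrist_force: [0.2, -2.4, 0.7]
width: 0.164
```

Run:
```python
from h import *
show()
```

```text
t 7.25 pos [ 0.5589 -0.0151  0.1909] yaw 116.35 zax [ 0.0015 -0.0011 -1.    ] q [-7.100e-02  7.400e-02  1.901e+00 -1.000e-03  1.165e+00 -5.300e-01] F [ 0.23 -2.41  0.73] T [-0.399 -0.003 -0.034] w 0.164
```

>>> servo_tool(plan=[[[-0.02,0,-0.01,0,0,3],[-0.04,0,-0.02,0,0,6],[-0.04,0,-0.025,0,0,8],[-0.04,0,-0.025,0,0,8]]])

```text
time: 7.58
tool_pos: [0.5587, -0.0154, 0.1913]
tcp_rot: [1.836, 2.548, -0.001]
wrist_force: [-0.9, -1.5, 1.5]
width: 0.155
```

Run:
```python
from h import *
show()
```

```text
t 7.58 pos [ 0.5587 -0.0154  0.1913] yaw 108.46 zax [ 6.e-04 -1.e-03 -1.e+00] q [-7.100e-02  7.400e-02  1.900e+00 -1.000e-03  1.167e+00 -3.930e-01] F [-0.92 -1.45  1.48] T [-0.302  0.18   0.005] w 0.155
```

>>> servo_tool(plan=[[[0,0,-0.01,0,0,3],[0,0,-0.02,0,0,6],[0,0,-0.025,0,0,8],[0,0,-0.025,0,0,8]]])

```text
time: 7.92
tool_pos: [0.5584, -0.0147, 0.192]
tcp_rot: [-2.007, -2.417, -0.0]
wrist_force: [-2.5, 1.9, 4.1]
width: 0.156
```

Run:
```python
from h import *
show()
```

```text
t 7.92 pos [ 0.5584 -0.0147  0.192 ] yaw 100.58 zax [ 1.e-04  2.e-04 -1.e+00] q [-0.071  0.073  1.899  0.     1.169 -0.256] F [-2.49  1.85  4.11] T [0.174 0.443 0.016] w 0.156
```

>>> servo_tool(plan=[[[0,0,-0.05,0,0,2],[0,0,-0.05,0,0,2],[0,0,-0.05,0,0,2]]])

```text
time: 8.17
tool_pos: [0.5585, -0.0145, 0.1931]
tcp_rot: [-2.046, -2.384, -0.001]
wrist_force: [-1.8, 0.8, 4.7]
width: 0.16
```

Run:
```python
from h import *
show()
```

```text
t 8.17 pos [ 0.5585 -0.0145  0.1931] yaw 98.74 zax [ 3.e-04  7.e-04 -1.e+00] q [-7.100e-02  7.200e-02  1.898e+00  1.000e-03  1.171e+00 -2.240e-01] F [-1.79  0.81  4.72] T [ 0.034  0.357 -0.002] w 0.16
```

The nut rises 1 mm while still pushing up at +4.7 N, so it is free. I'll lift it in small steps.

>>> servo_tool(plan=[[[0,0,-0.05,0,0,0],[0,0,-0.1,0,0,0],[0,0,-0.15,0,0,0],[0,0,-0.2,0,0,0],[0,0,-0.2,0,0,0]]])

```text
time: 8.58
tool_pos: [0.5583, -0.0144, 0.1947]
tcp_rot: [-2.045, -2.384, -0.001]
wrist_force: [0.3, 0.7, 0.5]
width: 0.155
```

Run:
```python
from h import *
show()
```

```text
t 8.58 pos [ 0.5583 -0.0144  0.1947] yaw 98.76 zax [-0.e+00  8.e-04 -1.e+00] q [-7.100e-02  7.100e-02  1.897e+00  1.000e-03  1.174e+00 -2.240e-01] F [0.3  0.67 0.48] T [-0.068  0.115 -0.056] w 0.155
```

>>> servo_tool(plan=[[[0,0,-0.2,0,0,0],[0,0,-0.5,0,0,0],[0,0,-0.8,0,0,0],[0,0,-1.1,0,0,0],[0,0,-1.4,0,0,0],[0,0,-1.4,0,0,0]]])

```text
time: 9.08
tool_pos: [0.5589, -0.0144, 0.2097]
tcp_rot: [2.045, 2.384, 0.002]
wrist_force: [0.1, 0.8, -1.5]
width: 0.154
```

Run:
```python
from h import *
show()
```

```text
t 9.08 pos [ 0.5589 -0.0144  0.2097] yaw 98.76 zax [ 1.5e-03  7.0e-04 -1.0e+00] q [-7.10e-02  5.90e-02  1.88e+00  1.00e-03  1.20e+00 -2.24e-01] F [ 0.13  0.77 -1.5 ] T [-0.023 -0.046  0.02 ] w 0.154
```

>>> servo_tool(plan=[[[0,0,-0.5,0,0,0],[0,0,-1,0,0,0],[0,0,-1.5,0,0,0],[0,0,-2.5,0,0,0],[0,0,-3.5,0,0,0],[0,0,-4.5,0,0,0],[0,0,-4.5,0,0,0]]])

```text
time: 9.67
tool_pos: [0.5606, -0.0146, 0.2584]
tcp_rot: [2.042, 2.381, 0.007]
wrist_force: [0.4, -0.5, -0.9]
width: 0.156
```

Run:
```python
from h import *
show()
for n in("scene","top"):
    d=viewer.read_camera(n); cv2.imwrite(f"pics/{n}5.png",d["color"][:,:,::-1])
    if n=="scene": cv2.imwrite(f"pics/z5.png",cv2.resize(d["color"][155:260,240:380,::-1],None,fx=5,fy=5,interpolation=cv2.INTER_NEAREST))
```

```text
t 9.67 pos [ 0.5606 -0.0146  0.2584] yaw 98.76 zax [ 7.e-03  3.e-04 -1.e+00] q [-7.100e-02  2.700e-02  1.823e+00  1.000e-03  1.284e+00 -2.240e-01] F [ 0.39 -0.48 -0.87] T [-0.051 -0.01  -0.026] w 0.156
```

View pics/z5.png

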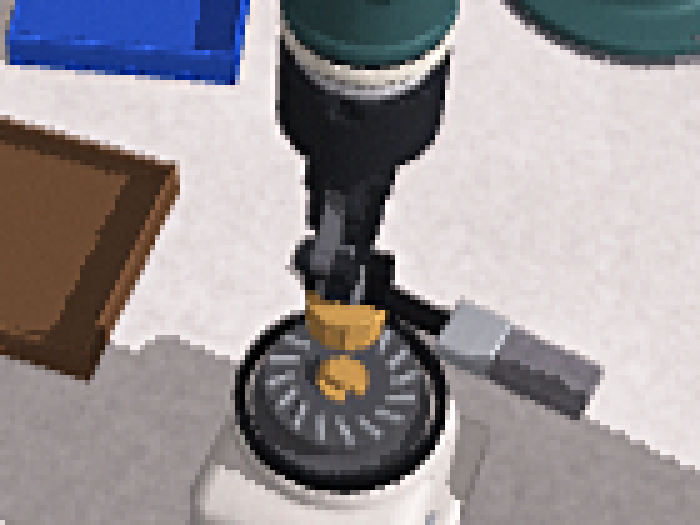

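View pics/top5.png

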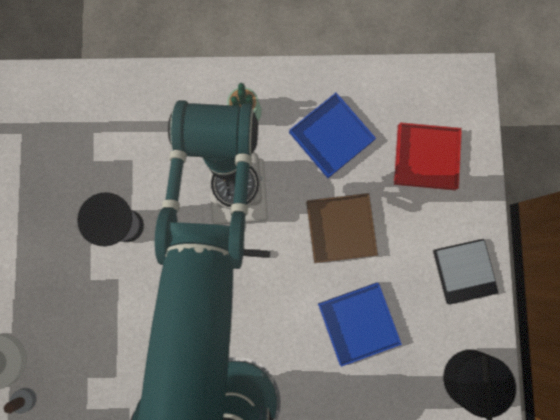

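Run:
```python
from h import *
S=viewer.read_camera("scene"); print(plane(S,242.5,202.5,.02),proj(S,[.455,-.289,.005]))
rel([.455,-.289,.25],98.76); rel([.455,-.289,.06],98.76)
```

```text
[ 0.46149061 -0.28896585  0.02      ] [243.82211628 203.78948919]
shift [-25.55 -14.45   0.46] turn [ 0.13 -0.02  0.  ]
shift [-25.56 -14.5   19.46] turn [ 0.13 -0.02  0.  ]
```

>>> servo_tool(plan=[[[-1.3,-0.7,0.2,0.1,0,0],[-3.5,-2,0.4,0.1,0,0],[-6.3,-3.6,0.4,0.1,0,0],[-9.1,-5.1,0.4,0.1,0,0],[-11.9,-6.7,0.4,0.1,0,0],[-14.7,-8.3,0.4,0.1,0,0],[-17.5,-9.9,0.4,0.1,0,0],[-20.3,-11.5,0.4,0.1,0,0],[-23,-13,0.4,0.1,0,0],[-24.8,-14,0.4,0.1,0,0],[-25.5,-14.4,0.4,0.1,0,0],[-25.5,-14.4,0.4,0.1,0,0],[-25.5,-14.4,0.4,0.1,0,0]]])

```text
time: 10.9
tool_pos: [0.4552, -0.288, 0.2499]
tcp_rot: [-2.046, -2.382, -0.002]
wrist_force: [-0.5, 0.0, -0.4]
width: 0.151
```

Run:
```python
from h import *
show(); rel([.455,-.289,.06],98.76)
```

```text
t 10.9 pos [ 0.4552 -0.288   0.2499] yaw 98.7 zax [-3.0e-04  1.8e-03 -1.0e+00] q [-6.110e-01 -5.000e-03  1.872e+00  1.000e-03  1.277e+00 -7.630e-01] F [-0.54  0.01 -0.35] T [0.034 0.005 0.058] w 0.151
shift [-0.13 -0.04 18.99] turn [-0.   -0.11 -0.06]
```

>>> servo_tool(plan=[[[0,0,2,0,-0.1,0],[0,0,4.5,0,-0.1,0],[0,0,7,0,-0.1,0],[-0.1,0,9.5,0,-0.1,0],[-0.1,0,12,0,-0.1,0],[-0.1,0,14.5,0,-0.1,0],[-0.1,0,16.5,0,-0.1,0],[-0.1,0,18,0,-0.1,0],[-0.1,0,19,0,-0.1,0],[-0.1,0,19,0,-0.1,0],[-0.1,0,19,0,-0.1,0]]])

```text
time: 11.82
tool_pos: [0.4556, -0.2876, 0.0597]
tcp_rot: [-2.044, -2.384, -0.0]
wrist_force: [0.7, 0.0, -1.6]
width: 0.153
```

Run:
```python
from h import *
show()
d=viewer.read_camera("scene"); cv2.imwrite(f"pics/z6.png",cv2.resize(d["color"][140:245,180:320,::-1],None,fx=5,fy=5,interpolation=cv2.INTER_NEAREST))
```

```text
t 11.82 pos [ 0.4556 -0.2876  0.0597] yaw 98.77 zax [-8.e-04  9.e-04 -1.e+00] q [-0.61   0.181  2.05   0.     0.912 -0.763] F [ 0.74  0.02 -1.61] T [-0.065 -0.015  0.005] w 0.153
```

View pics/z6.png

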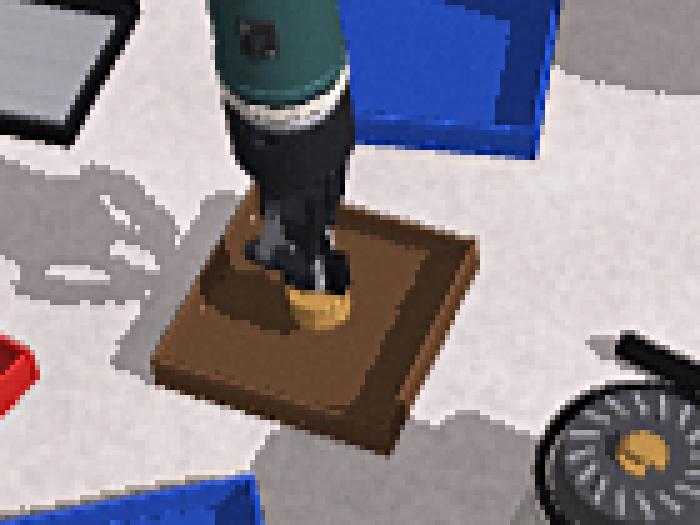

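>>> servo_tool(plan=[[[0,0,0.4,0,0,0],[0,0,0.8,0,0,0],[0,0,1.2,0,0,0],[0,0,1.5,0,0,0],[0,0,1.7,0,0,0],[0,0,1.8,0,0,0],[0,0,1.8,0,0,0]]])

```text
time: 12.45
tool_pos: [0.4559, -0.2882, 0.0423]
tcp_rot: [2.046, 2.384, 0.0]
wrist_force: [-0.5, -0.2, -0.6]
width: 0.157
```

>>> servo_tool(plan=[[[0,0,0.05,0,0,0],[0,0,0.1,0,0,0],[0,0,0.1,0,0,0]]])

```text
time: 12.7
tool_pos: [0.4559, -0.2883, 0.0412]
tcp_rot: [2.046, 2.384, 0.0]
wrist_force: [-0.2, 0.3, -1.0]
width: 0.157
```

>>> servo_tool(plan=[[[0,0,0.05,0,0,0],[0,0,0.1,0,0,0],[0,0,0.1,0,0,0]]])

```text
time: 12.95
tool_pos: [0.4559, -0.2882, 0.0402]
tcp_rot: [2.046, 2.384, 0.0]
wrist_force: [0.5, -0.5, -1.1]
width: 0.154
```

>>> servo_tool(plan=[[[0,0,0.05,0,0,0],[0,0,0.1,0,0,0],[0,0,0.1,0,0,0]]])

```text
time: 13.2
tool_pos: [0.4558, -0.2882, 0.0391]
tcp_rot: [-2.046, -2.384, -0.0]
wrist_force: [0.5, 0.2, -0.5]
width: 0.161
```

>>> servo_tool(plan=[[[0,0,0.05,0,0,0],[0,0,0.1,0,0,0],[0,0,0.1,0,0,0]]])

```text
time: 13.45
tool_pos: [0.4557, -0.2881, 0.0379]
tcp_rot: [-2.046, -2.384, -0.0]
wrist_force: [-0.0, 0.7, -0.9]
width: 0.158
```

>>> servo_tool(plan=[[[0,0,0.03,0,0,0],[0,0,0.06,0,0,0],[0,0,0.06,0,0,0]]])

```text
time: 13.7
tool_pos: [0.4557, -0.2881, 0.0373]
tcp_rot: [-2.045, -2.384, -0.0]
wrist_force: [-0.3, 0.0, -1.1]
width: 0.158
```

>>> servo_tool(plan=[[[0,0,0.03,0,0,0],[0,0,0.06,0,0,0],[0,0,0.06,0,0,0]]])

```text
time: 13.95
tool_pos: [0.4557, -0.2881, 0.0367]
tcp_rot: [-2.045, -2.384, -0.0]
wrist_force: [0.2, -0.8, -0.2]
width: 0.155
```

>>> servo_tool(plan=[[[0,0,0.03,0,0,0],[0,0,0.06,0,0,0],[0,0,0.06,0,0,0]]])

```text
time: 14.2
tool_pos: [0.4558, -0.2881, 0.0366]
tcp_rot: [-2.045, -2.384, -0.0]
wrist_force: [-1.5, 1.7, 4.5]
width: 0.159
```

>>> servo_tool(plan=[[[0,0,0,0,0,0],[0,0,0,0,0,0]]], grip_force=20)

```text
time: 14.37
tool_pos: [0.4559, -0.2883, 0.0366]
tcp_rot: [2.046, 2.384, 0.0]
wrist_force: [-0.7, 0.2, 2.0]
width: 0.154
```

>>> servo_tool(plan=[[[0,0,0,0,0,0],[0,0,0,0,0,0],[0,0,0,0,0,0],[0,0,0,0,0,0]]], claw=3.2)

```text
time: 14.7
tool_pos: [0.4559, -0.2883, 0.0365]
tcp_rot: [2.046, 2.384, 0.0]
wrist_force: [-0.2, -0.3, -0.8]
width: 0.375
```

>>> servo_tool(plan=[[[0,0,-0.5,0,0,0],[0,0,-1.5,0,0,0],[0,0,-3,0,0,0],[0,0,-5,0,0,0],[0,0,-8,0,0,0],[0,0,-11,0,0,0],[0,0,-14,0,0,0],[0,0,-17,0,0,0],[0,0,-20,0,0,0],[0,0,-20,0,0,0],[0,0,-20,0,0,0]]])

```text
time: 15.62
tool_pos: [0.4575, -0.2894, 0.2405]
tcp_rot: [2.041, 2.379, 0.002]
wrist_force: [0.5, -0.2, 0.0]
width: 0.378
```

Run:
```python
from h import *
show()
for n in("scene","top"):
    d=viewer.read_camera(n); cv2.imwrite(f"pics/{n}7.png",d["color"][:,:,::-1])
    if n=="scene": cv2.imwrite(f"pics/z7.png",cv2.resize(d["color"][140:260,180:340,::-1],None,fx=5,fy=5,interpolation=cv2.INTER_NEAREST))
```

```text
t 15.62 pos [ 0.4575 -0.2894  0.2405] yaw 98.74 zax [ 0.006  -0.0039 -1.    ] q [-0.61  -0.     1.884  0.     1.251 -0.763] F [ 0.55 -0.18  0.02] T [ 0.037 -0.061  0.015] w 0.378
```

View pics/z7.png

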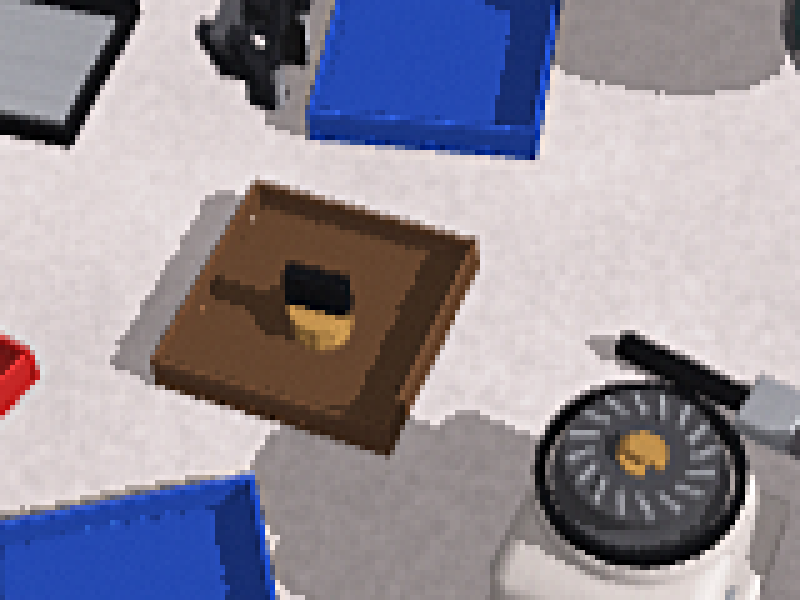

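View pics/top7.png

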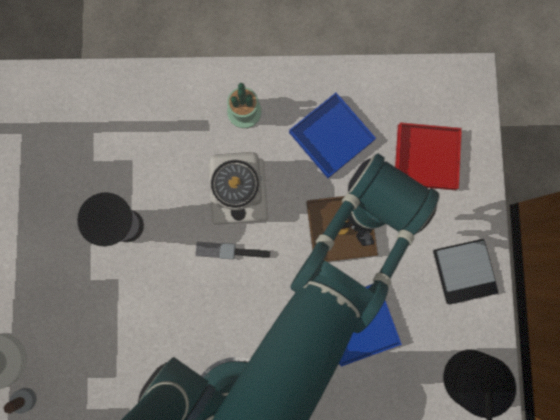

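The nut stands upright, wing up, in the middle of the brown tray at scene pixel (244,201). The brush (235,250), hopper (107,218), plant (242,105) and tray sit at their original pixels in the top view. I'll hand in the job now.

```bash
python3 -c "
from workcell import finish_job
print(finish_job())"
```

```text
the job is handed in; nothing more can be done
None
```

The nut is off the grinder and standing wing up near the middle of the brown tray. I handed the job in at about 15.7 s.

- **Unscrewing:** I gripped the wing at 36 N and turned it clockwise in small steps, rising 1.7 mm per rad. At about 79° (1.4 rad) the upward push rose to about 4 N. A test lift of 1 mm met no holding force, so I took the nut as free and lifted it off without reaching the hard stop.
- **Side load:** during the turn the sideways wrist force reached about 3.4 N at one step. I had nudged the tool the wrong way to correct a drift of about 1 mm. I reversed the correction, and the force stayed at about 3 N or less after that.
- **Setting down:** I lowered the nut in steps of 0.6 to 1 mm until it touched the tray floor at about 4.5 N. I then eased the grip, opened the fingers and backed off 20 cm.
- **Last checks:** the final images show the nut upright in the tray. By eye, the tray, brush, hopper and plant are where they started, though the arm partly covers the tray in the top view. The arm is clear and the wrist force reads about zero. No check failed.

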